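Load the gear running-in stand, lock the spindles and start it

ROBOT

A 7-joint arm with a two-finger parallel gripper is mounted at the origin on the work surface; the furniture and walls round the work are solid. World frame = base frame: x ahead of the robot, y to its left, z up, the work surface at z = 0. Lengths are in m, angles in rad, forces in N, time in s.
With the tool pointing down it reaches from about 0.4 to 0.9 m from the base axis. Payload 5.5 kg.
Tool frame: the origin (TCP) lies midway between the tips of the shut fingers; the grasp point (between the pads) lies 19 mm behind it (manip.grip_depth is the distance from the TCP to the grasp point, in m); z points along the fingers, x is the direction in which the jaws open and shut, and the axes are right-handed (so a half turn about z gives the same grasp; the last joint's range is limited). The gripper opens to 92 mm and grips with 3 to 60 N. Pads are 19 mm wide; open, the fingers measure 130 mm over their backs; the gripper's body (75 mm by 190 mm) begins 47 mm behind the grasp point.
Start: joints at [1.458, 0.501, -0.427, 1.55, 0.221, 1.138, -0.21], TCP at [0.239, -0.605, 0.227] pointing down, gripper open.
Joint ranges: [-2.88, 2.88], [-0.31, 2.03], [-1.54, 1.56], [0.2, 2.42], [-1.41, 4.55], [0.19, 2.02], [-2.57, 2.57]. Speed limits (rad/s): [2.57, 2.57, 3.14, 3.14, 3.14, 3.14, 3.14].

INTERFACE

Orientations are given as a unit quaternion [x, y, z, w].
In Python, from bench import manip, effector, viewer gives the robot as it stands. Calls block until the motion is done:
- manip.move_pose(position, orientation): joint-space move of the TCP to a pose.
- manip.servo_line(position, ori=None, vel=0.15): straight line of the TCP; ori=None keeps the orientation; vel is the mean speed in m/s.
- manip.movej(angles): joint-space move.
- effector.open_jaws() and effector.close(f_grip=None): open the fingers fully, or close them until they stop; f_grip is the grip in N (None keeps the last).
- manip.sleep(seconds).
- manip.solve_ik(position, orientation): joint angles nearest the present ones, or None.
- viewer.get_image(name): name is "side" or "top" or "wrist"; returns the picture (384x512x3 uint8, red, green, blue); there is no depth.
- viewer.get_calibration(name): a dict with "vfov" (degrees; the focal length in pixels is half the picture's height over the tangent of half this angle, whatever the lens; pixels are square), "cx", "cy" (the principal point, pixels), "dist_coeffs" ([k1, k2, p1, p2, k3] as OpenCV has them; the pictures are not rectified), "eye" and "attitude" of the camera in the world. Camera axes: x right, y down, z forward; pixel columns grow to the right and rows downward; lengths in m; the calibration is good to about 2 mm. A picture is of the moment at which its call begins: read the wrist's pose just before it. get_calibration takes no time and is no camera call; for the wrist camera it gives the pose at the moment of the call.
A pose or a line that the arm cannot do raises manip.PlanningError and nothing moves.
- manip.hand_in(): hands the job in, once; it reports no verdict.
Readings, each from a call of its own:
- manip.current_clock(): time.
- manip.current_q(): joint angles.
- manip.current_joint_velocities(): joint speeds.
- manip.current_tau(): joint torques, N m.
- manip.current_tool_pos(): TCP position.
- manip.current_tcp_rot(): TCP orientation.
- manip.current_force(): force on the tool from outside, world axes, zero at the start.
- manip.current_wrist_torque(): the same for the moment, N m.
- manip.current_finger_gap(): finger opening in m.
Only numpy, scipy, OpenCV 4.12 (cv2) and the standard library are available. Lean on these libraries where they do the work, as an engineer would, in place of code of your own. Each camera call takes 0.05 s, during which the arm holds its last target. There are 200 camera calls.

TASK

Load the running-in stand with every loose gear on the bench: small gears go on the two spindles nearer the driving gear, large ones on the two farther out, each one fully down on its seat with its teeth in mesh with the driving gear, and then its spindle's lock button pressed until it snaps down. Leave the lock of an empty spindle up. When all gears are locked, press the start button until it snaps in; do not disturb the other things on the bench.

Things in the scene. Friction and masses are not known exactly. Their poses are not given: they have to be found in the camera images.
- stand: running-in stand fixed to the bench: grey deck 150 x 150 mm, 37 mm high, with the driving gear in the middle and four spindles round it on the deck's diagonals; motor housing 150 x 58 mm, 49 mm high, along its -y side. Origin: centre of the deck at bench level, z up. To its left, hooks with rings stick 0.2 m out of the wall, 0.53 m and more above the bench: keep the arm low there
- drive_gear (a point): axis of the fixed driving gear, level with the spindles' seats (40 mm above the bench): 16 teeth, 62 mm over the teeth, which end 15 mm above this point. It has a tooth pointing straight at each spindle, so a gear there meshes when the middle of a tooth gap points at this axis; backlash about 2 mm, tooth ends rounded by 2.5 mm. Axes as the stand's
- spindle_1 (a point): foot of upright spindle 1 on the stand: centre of its seat, 56 mm from the axis of the driving gear, for a large gear; a seated gear's origin comes to this point. The spindle is 18 mm in diameter and 43 mm long with a coned end, and carries its lock button on top. Axes as the stand's
- spindle_2 (a point): foot of upright spindle 2 on the stand: centre of its seat, 49 mm from the axis of the driving gear, for a small gear; a seated gear's origin comes to this point. The spindle is 18 mm in diameter and 43 mm long with a coned end, and carries its lock button on top. Axes as the stand's
- spindle_3 (a point): foot of upright spindle 3 on the stand: centre of its seat, 56 mm from the axis of the driving gear, for a large gear; a seated gear's origin comes to this point. The spindle is 18 mm in diameter and 43 mm long with a coned end, and carries its lock button on top. Axes as the stand's
- spindle_4 (a point): foot of upright spindle 4 on the stand: centre of its seat, 49 mm from the axis of the driving gear, for a small gear; a seated gear's origin comes to this point. The spindle is 18 mm in diameter and 43 mm long with a coned end, and carries its lock button on top. Axes as the stand's
- lock_1 (a joint): lock button on top of spindle 1: 0 = up (open), 0.006 m = fully down. Pressed straight down it resists with up to 11 N at about 1.3 mm, goes over centre at 4 mm, then snaps to the bottom and stays there; two catches then stand out of the spindle above the hub. Pressing again does not reopen it
- lock_2 (a joint): lock button on top of spindle 2: 0 = up (open), 0.006 m = fully down. Pressed straight down it resists with up to 11 N at about 1.3 mm, goes over centre at 4 mm, then snaps to the bottom and stays there; two catches then stand out of the spindle above the hub. Pressing again does not reopen it
- lock_3 (a joint): lock button on top of spindle 3: 0 = up (open), 0.006 m = fully down. Pressed straight down it resists with up to 11 N at about 1.3 mm, goes over centre at 4 mm, then snaps to the bottom and stays there; two catches then stand out of the spindle above the hub. Pressing again does not reopen it
- lock_4 (a joint): lock button on top of spindle 4: 0 = up (open), 0.006 m = fully down. Pressed straight down it resists with up to 11 N at about 1.3 mm, goes over centre at 4 mm, then snaps to the bottom and stays there; two catches then stand out of the spindle above the hub. Pressing again does not reopen it
- lock_1_top (a point): centre of the top face of lock button 1 (bare metal, 11.6 mm in diameter, standing 8 mm above the spindle's end when up, 2 mm when down)
- lock_2_top (a point): centre of the top face of lock button 2 (bare metal, 11.6 mm in diameter, standing 8 mm above the spindle's end when up, 2 mm when down)
- lock_3_top (a point): centre of the top face of lock button 3 (bare metal, 11.6 mm in diameter, standing 8 mm above the spindle's end when up, 2 mm when down)
- lock_4_top (a point): centre of the top face of lock button 4 (bare metal, 11.6 mm in diameter, standing 8 mm above the spindle's end when up, 2 mm when down)
- start (a joint): start button of the stand: 0 = out, 0.006 m = fully in. It resists with up to 9 N at about 1.3 mm, goes over centre at 4 mm, then snaps in and stays in
- start_top (a point): centre of the top face of the start button: black, 23 mm in diameter, on the motor housing, its top 66 mm above the bench when out
- small_gear_1: loose steel spur gear, 12 teeth, 48 mm over the teeth, 0.18 kg, lying flat, hub up; toothed rim from 1 to 15 mm above the underside, round hub 31 mm in diameter up to 32 mm (grasp the hub from above), through bore 20 mm. Origin: on the axis at the underside, z up; x points at the middle of a tooth (one every 30 degrees). Absent in some starts
- small_gear_2: loose steel spur gear, 12 teeth, 48 mm over the teeth, 0.18 kg, lying flat, hub up; toothed rim from 1 to 15 mm above the underside, round hub 31 mm in diameter up to 32 mm (grasp the hub from above), through bore 20 mm. Origin: on the axis at the underside, z up; x points at the middle of a tooth (one every 30 degrees). Absent in some starts
- large_gear_1: loose steel spur gear, 16 teeth, 62 mm over the teeth, 0.3 kg, lying flat, hub up; toothed rim from 1 to 15 mm above the underside, round hub 31 mm in diameter up to 32 mm (grasp the hub from above), through bore 20 mm. Origin: on the axis at the underside, z up; x points at the middle of a tooth (one every 22.5 degrees). Absent in some starts
- large_gear_2: loose steel spur gear, 16 teeth, 62 mm over the teeth, 0.3 kg, lying flat, hub up; toothed rim from 1 to 15 mm above the underside, round hub 31 mm in diameter up to 32 mm (grasp the hub from above), through bore 20 mm. Origin: on the axis at the underside, z up; x points at the middle of a tooth (one every 22.5 degrees). Absent in some starts
- bearing_cone: tapered roller bearing cone lying on the bench, 66 mm in diameter, 30 mm high, origin under its centre; not part of the job
- drift_bar: steel drift lying on the bench, 20 x 230 x 20 mm, along its y axis, origin under its middle; not part of the job
- feeler_set: folded feeler gauge lying on the bench, 14 x 98 x 10 mm, along its y axis, origin under its middle; not part of the job

How it is judged:
By the outcome, as a careful person would: the job done as asked, in the order asked, and still so for the second after the job is handed in, with the robot touching nothing.
Of small_gear_1, small_gear_2, large_gear_1, large_gear_2 only 3 to 4 are there at a start; the rules pass over those that are not, and their reading is None.
At some moment in a run one of small_gear_1, small_gear_2, large_gear_1, large_gear_2 may be knocked a few centimetres aside while the robot is not near it.
Once in a run the grip may slacken for a moment while it holds something.
It also fails if it takes over 208 s, if anything falls off the work surface, if the arm or the gripper's body presses on something with over 40 N, if the wrist force passes 120 N, or if a joint passes its speed limit or range.

## Working session

There is one attempt and no reset: what is moved stays moved. The work goes in short steps, each a Python script; the robot and the scene stay as the last script left them, time stands still between calls to the robot, and variables do not carry over. Pictures are saved under pics/ and viewed, about 12 in all and at most 16, crops included, and the job is handed in when it is done.

```bash
ls; mkdir -p pics; python3 - <<'E'
from bench import manip, effector, viewer
import cv2
for n in ("top","side","wrist"):
    im=viewer.get_image(n); cv2.imwrite(f"pics/{n}0.png",im[...,::-1]); print(n,viewer.get_calibration(n))
print(manip.current_clock(),manip.current_tool_pos(),manip.current_tcp_rot(),manip.grip_depth)
import numpy as np
t=cv2.imread("pics/top0.png");s=cv2.imread("pics/side0.png")
E
```

```text
pics
top {'vfov': 46.290006896940604, 'cx': 255.93796148425662, 'cy': 196.45682423889045, 'dist_coeffs': array([-0.10076546,  0.        ,  0.        ,  0.        ,  0.        ]), 'eye': array([ 0.41861265, -0.24815639,  1.16034808]), 'attitude': array([ 0.71240656, -0.70123118,  0.02396841, -0.01331345])}
side {'vfov': 53.53771123384285, 'cx': 262.988811519197, 'cy': 191.26527075043398, 'dist_coeffs': array([-0.04236808,  0.        ,  0.        ,  0.        ,  0.        ]), 'eye': array([0.32266464, 0.42858645, 0.5836375 ]), 'attitude': array([-0.09898036,  0.87957117, -0.46102601,  0.06334395])}
wrist {'vfov': 61.05552863863165, 'cx': 256.63297563278894, 'cy': 195.64318561765043, 'dist_coeffs': array([-0.07485206,  0.        ,  0.        ,  0.        ,  0.        ]), 'eye': array([ 0.30477872, -0.57815805,  0.38359908]), 'attitude': array([ 0.81964118, -0.55676809, -0.07657163,  0.11106045])}
0.15 [ 0.23835462 -0.60415195  0.22590349] [ 8.26776291e-01 -5.62530341e-01 -6.10971182e-04 -4.54709985e-04] 0.0188
```

View pics/top0.png

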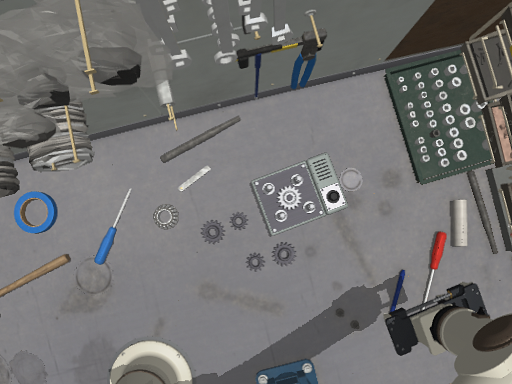

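View pics/side0.png

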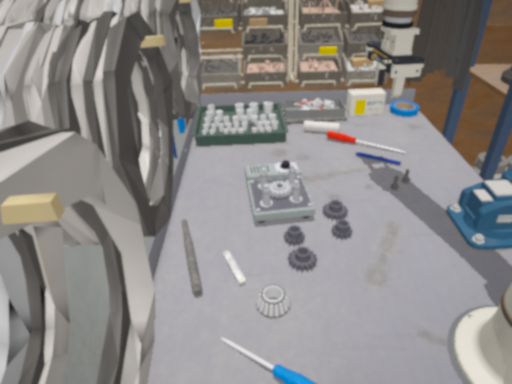

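Top view: loose gears at about (213,231) large, (238,220) small, (255,261) small and (284,253) large. The stand is centred near (290,197) and the start button is at (333,196). Next: helpers, then a wrist look over the stand and gears.

```bash
cat > h.py <<'E'
from bench import manip, effector, viewer
import numpy as np, cv2
from scipy.spatial.transform import Rotation as R
def down(a): return R.from_euler('z',a)*R.from_euler('x',np.pi)
def K(c,h=384):
    f=h/2/np.tan(np.radians(c['vfov'])/2); return np.array([[f,0,c['cx']],[0,f,c['cy']],[0,0,1]])
def toplane(c,px,z):
    px=np.asarray(px,float).reshape(-1,1,2)
    n=cv2.undistortPoints(px,K(c),c['dist_coeffs'])[:,0]
    d=R.from_quat(c['attitude']).apply(np.c_[n,np.ones(len(n))]); e=c['eye']
    return (e+d*((z-e[2])/d[:,2])[:,None])[:,:2]
def topix(c,P):
    P=np.asarray(P,float).reshape(-1,3); Rc=R.from_quat(c['attitude']).inv()
    return cv2.projectPoints(Rc.apply(P-c['eye']),np.zeros(3),np.zeros(3),K(c),c['dist_coeffs'])[0][:,0]
def snap(n,name=None):
    c=viewer.get_calibration(n); im=viewer.get_image(n)
    if name: cv2.imwrite(f'pics/{name}.png',im[...,::-1])
    return c,im[...,::-1].copy()
def camrel():
    c=viewer.get_calibration('wrist'); T=R.from_quat(manip.current_tcp_rot()).inv()
    return T.apply(c['eye']-manip.current_tool_pos()), T*R.from_quat(c['attitude'])
def best(pos,angs):
    "reachable down pose with joints nearest the present; returns (a,q)"
    q0=np.array(manip.current_q()); o=[]
    for a in angs:
        q=manip.solve_ik(np.array(pos),down(a).as_quat())
        if q is not None: o.append((np.abs(np.array(q)-q0).max(),a,q))
    return min(o,key=lambda t:t[0])[1:] if o else None
def look(xy,zp,H,angs):
    "TCP at height H so that the wrist camera's axis meets (xy,zp)"
    t,A=camrel()
    for a in angs:
        D=down(a); d=(D*A).apply([0,0,1]); e=D.apply(t)+[0,0,H]
        off=e+d*(zp-e[2])/d[2]
        p=[xy[0]-off[0],xy[1]-off[1],H]
        if manip.solve_ik(np.array(p),D.as_quat()) is not None:
            manip.move_pose(np.array(p),D.as_quat()); return a
    raise RuntimeError('no look')
E
python3 - <<'E'
from h import *
c=viewer.get_calibration('top')
for n,p,z in [('L',(213,231),.02),('s',(238,220),.02),('s',(255,261),.02),('L',(284,253),.02),('stand',(289,197),.055),('start',(333,196),.066),('cone',(166,216),.03)]:
    print(n,toplane(c,p,z)[0].round(3))
print(camrel()[0],camrel()[1].as_matrix().round(3))
a=look((0.50,-0.22),.03,.28,np.radians([-68,-90,-45,-110,0,90]))
print(np.degrees(a),manip.current_clock(),manip.current_q())
snap('wrist','w1')
E
```

```text
L [ 0.39  -0.157]
s [ 0.418 -0.22 ]
s [ 0.315 -0.265]
L [ 0.337 -0.338]
stand [ 0.477 -0.346]
start [ 0.481 -0.453]
cone [ 0.425 -0.039]
[-3.32947556e-05 -7.13389928e-02 -1.57691118e-01] [[ 1.     0.001  0.   ]
 [-0.001  0.964  0.267]
 [ 0.    -0.267  0.964]]
-68.0 1.975 [ 0.88559824  0.37071951 -0.72457414  1.67252318  0.26141951  1.19820042
 -1.09079693]
```

View pics/w1.png

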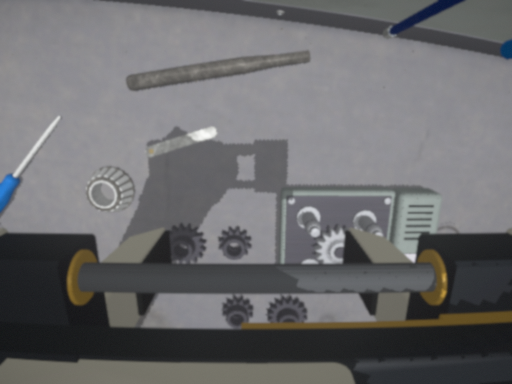

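The wrist view shows that the gripper hides rows below about 230, so targets must sit near row 120. I'll aim that way and take closer looks at the stand and the gears.

```bash
cat >> h.py <<'E'
def look(xy,zp,H,angs=None,px=(256,120)):
    "TCP at height H so that pixel px of the wrist camera sees (xy,zp)"
    t,A=camrel(); c=viewer.get_calibration('wrist')
    n=cv2.undistortPoints(np.array([[px]],float),K(c),c['dist_coeffs'])[0,0]
    q0=np.array(manip.current_q()); o=[]
    for a in (np.radians(np.arange(-180,180,15)) if angs is None else angs):
        D=down(a); d=(D*A).apply([*n,1]); e=D.apply(t)+[0,0,H]
        off=e+d*(zp-e[2])/d[2]
        p=np.array([xy[0]-off[0],xy[1]-off[1],H])
        q=manip.solve_ik(p,D.as_quat())
        if q is not None: o.append((np.abs(np.array(q)-q0).max(),a,q))
    if not o: raise RuntimeError('no look')
    o=min(o,key=lambda t:t[0]); manip.movej(o[2]); return o[1]
E
python3 - <<'E'
from h import *
import pickle
out={}
for n,xy,z,H in [('stand',(.477,-.37),.06,.2),('g1',(.325,-.3),.015,.2),('g2',(.405,-.19),.015,.2)]:
    try:
        a=look(xy,z,H); out[n]=snap('wrist'); print(n,np.degrees(a),manip.current_clock())
    except Exception as e: print(n,repr(e))
pickle.dump(out,open('v.pkl','wb'))
ims=[v[1][:240] for v in out.values()]
m=np.vstack(ims)[:720]; cv2.imwrite('pics/m1.png',cv2.resize(m,None,fx=.83,fy=.83) if len(ims)>2 else m)
E
```

```text
stand -90.0 2.9583
g1 -90.0 3.7083
g2 -75.0 4.325
```

View pics/m1.png

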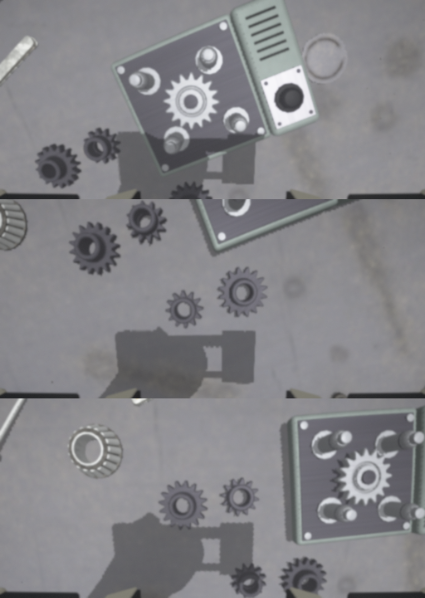

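The three close views show all four gears and the stand clearly. Image 1 has corner screws, spindles and the start button. The camera's pixel (256,105) looks straight down, so I'll take nadir looks at the stand and each gear, segment them, and get tooth phase from an angular harmonic.

```bash
cat >> h.py <<'E'
V=(256,105)   # pixel whose ray is vertical when the tool points down
def gear_meas(c,im,xy0,zb=0.,win=.045):
    "axis and tooth phase of a gear seen from above: dark blob near xy0 -> (xy, N, phase, r)"
    g=cv2.GaussianBlur(cv2.cvtColor(im,cv2.COLOR_BGR2GRAY),(3,3),0)
    zt=zb+.015; px=topix(c,[*xy0,zt])[0]; s=np.linalg.norm(topix(c,[xy0[0]+.01,xy0[1],zt])[0]-px)/.01
    bg=np.median(g[:200]); m=(g<bg*.78).astype(np.uint8)
    k=np.zeros_like(m); cv2.circle(k,tuple(int(v) for v in px),int(win*s),1,-1); m&=k
    cs,_=cv2.findContours(m,cv2.RETR_EXTERNAL,cv2.CHAIN_APPROX_NONE)
    cs=[q for q in cs if cv2.contourArea(q)>(.016*s)**2*3]
    q=min(cs,key=lambda q:np.linalg.norm(np.array(cv2.minEnclosingCircle(q)[0])-px))
    P=toplane(c,q[:,0],zt)
    (x,y),r=cv2.minEnclosingCircle((P*1000).astype(np.float32)); xy=np.array([x,y])/1000
    N=16 if r>27.5 else 12; rt=.0275 if N==16 else .0208
    th=np.linspace(0,2*np.pi,1440,endpoint=False)
    pp=topix(c,np.c_[xy[0]+rt*np.cos(th),xy[1]+rt*np.sin(th),np.full(1440,zt)]).astype(np.float32)
    v=cv2.remap(g.astype(np.float32),pp[:,0].copy(),pp[:,1].copy(),cv2.INTER_LINEAR)[:,0]
    F=np.fft.rfft(-v); ph=-np.angle(F[N])/N          # teeth dark: max of -v
    return xy,N,ph%(2*np.pi/N),r,abs(F[N])/np.abs(F[1:40]).max()
E
python3 - <<'E'
from h import *
import pickle
tiles=[]
G=[('L',(.390,-.157)),('s',(.418,-.22)),('s',(.315,-.265)),('L',(.337,-.338))]
out=[]
for n,xy in G:
    a=look(xy,.015,.12,px=V); c,im=snap('wrist'); xy2,N,ph,r,q=gear_meas(c,im,xy)
    print(n,np.degrees(a),xy2.round(4),N,np.degrees(ph).round(1),round(r,1),round(q,2))
    d=im.copy(); th=ph+np.arange(N)*2*np.pi/N; rr=(.031 if N==16 else .024)
    for p in topix(c,np.r_[np.c_[xy2[0]+rr*np.cos(th),xy2[1]+rr*np.sin(th),th*0+.015],[[*xy2,.032]]]): cv2.circle(d,tuple(int(round(v)) for v in p),1,(0,0,255),-1)
    p=topix(c,[*xy2,.015])[0].astype(int); tiles.append(cv2.resize(d[max(0,p[1]-60):p[1]+60,p[0]-60:p[0]+60],(300,300),interpolation=cv2.INTER_CUBIC))
    out.append((xy2,N,ph))
a=look((.477,-.346),.06,.17,px=V); c,im=snap('wrist'); pickle.dump((c,im,out),open('s.pkl','wb'))
cv2.imwrite('pics/gears.png',np.vstack([np.hstack(tiles[:2]),np.hstack(tiles[2:])]))
cv2.imwrite('pics/stand.png',cv2.resize(im[:220,110:450],None,fx=2.3,fy=2.3,interpolation=cv2.INTER_CUBIC))
print(np.degrees(a),manip.current_clock())
E
```

```text
L -59.99999999999999 [ 0.3884 -0.1539] 12 13.6 18.9 0.18Traceback (most recent call last):
  File "<stdin>", line 7, in <module>
  File "h.py", line 61, in gear_meas
    q=min(cs,key=lambda q:np.linalg.norm(np.array(cv2.minEnclosingCircle(q)[0])-px))
ValueError: min() iterable argument is empty
```

```bash
python3 - <<'E'
from h import *
import pickle
G=[('L',(.390,-.157)),('s',(.418,-.22)),('s',(.315,-.265)),('L',(.337,-.338))]
out=[];tiles=[]
for n,xy in G:
    a=look(xy,.015,.12,px=V); c,im=snap('wrist'); out.append((c,im,n,xy,a))
    p=topix(c,[*xy,.015])[0].astype(int); tiles.append(cv2.resize(im[max(0,p[1]-60):max(0,p[1]-60)+120,p[0]-60:p[0]+60],(300,300),interpolation=cv2.INTER_CUBIC)); print(p,np.degrees(a))
a=look((.477,-.346),.06,.17,px=V); c,im=snap('wrist'); out.append((c,im,'stand',0,a)); pickle.dump(out,open('s.pkl','wb'))
cv2.imwrite('pics/gears.png',np.vstack([np.hstack(tiles[:2]),np.hstack(tiles[2:])]))
cv2.imwrite('pics/stand.png',cv2.resize(im[:220,110:450],None,fx=2.3,fy=2.3,interpolation=cv2.INTER_CUBIC))
print(np.degrees(a),manip.current_clock())
E
```

```text
[257 104] -59.99999999999999
[253 105] -59.99999999999999
[255 103] -90.0
[255 107] -90.0
-90.0 7.8333
```

View pics/gears.png

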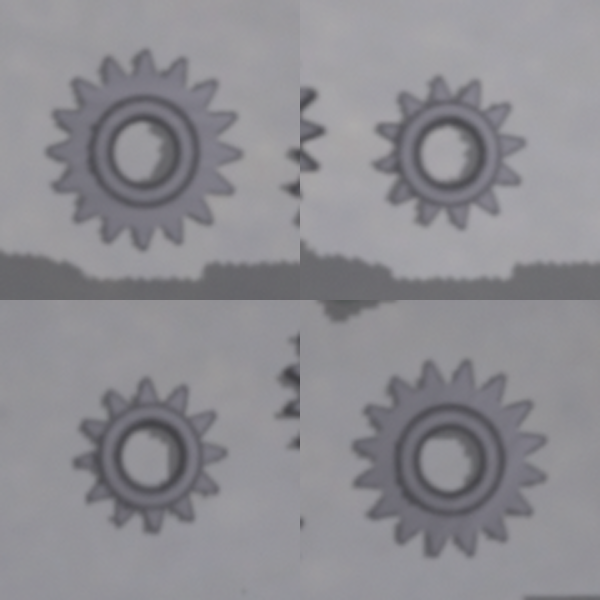

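View pics/stand.png

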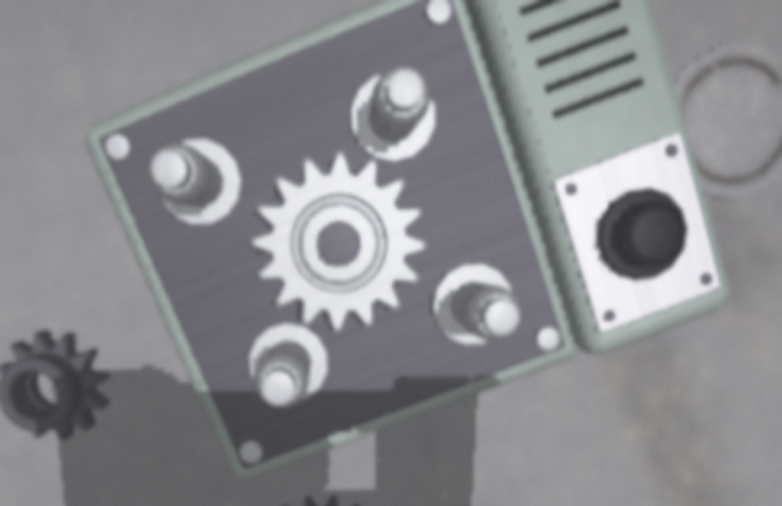

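The gear tiles show clean outlines, all near the centre. The stand crop shows four lock buttons at crop pixels (170,168), (405,88), (500,317), (278,383), the drive gear at (338,243) and the start button at (645,233). Computing now.

```bash
cat > /tmp/p.py <<'E'
s=open('h.py').read()
s=s.replace("bg=np.median(g[:200]); m=(g<bg*.78).astype(np.uint8)",
"bg=np.percentile(g[max(0,int(px[1]-.045*s)):int(px[1]+.045*s),int(px[0]-.045*s):int(px[0]+.045*s)],70); m=(g<bg*.92).astype(np.uint8)")
open('h.py','w').write(s)
E
python3 /tmp/p.py; cat > m.py <<'E'
from h import *
import pickle
from scipy.optimize import least_squares
out=pickle.load(open('s.pkl','rb'))
for c,im,n,xy,a in out[:4]:
    xy2,N,ph,r,q=gear_meas(c,im,xy,win=.036); print(n,xy2.round(4),N,np.degrees(ph).round(1),round(r,1),round(q,2))
c,im,*_=out[4]; g=cv2.cvtColor(im,cv2.COLOR_BGR2GRAY)
T=[]
for p in [(170,168),(405,88),(500,317),(278,383)]:
    p=np.array(p)/2.3+[110,0]; i=p.astype(int); v=np.median(g[i[1]-2:i[1]+3,i[0]-2:i[0]+3])
    m=(g>v*.88).astype(np.uint8); k=np.zeros_like(m); cv2.circle(k,tuple(i),12,1,-1); m=cv2.morphologyEx(m&k,cv2.MORPH_OPEN,np.ones((5,5)))
    _,l,st,ce=cv2.connectedComponentsWithStats(m); j=l[i[1],i[0]]
    T.append(toplane(c,ce[j],.091)[0]); print(v,ce[j].round(1),p.round(1),np.sqrt(st[j,4]/np.pi).round(1),T[-1].round(4))
T=np.array(T); rad=np.array([56,49,56,49])/1000
d=np.linalg.norm(T[0]-T[2]),np.linalg.norm(T[1]-T[3]); print('diag',d)
f=lambda x:(np.c_[x[0]+rad*np.cos(x[2]+ang),x[1]+rad*np.sin(x[2]+ang)]-T).ravel()
ang=np.radians([135,45,-45,-135])-np.radians(45)  # image order CW: UL,UR,LR,LL
s=least_squares(f,[*T.mean(0),0.9]); print(s.x,f(s.x).reshape(4,2).round(4))
print('drive',toplane(c,np.array([338,243])/2.3+[110,0],.055),'start',toplane(c,np.array([645,233])/2.3+[110,0],.066))
E
python3 m.py
```

```text
L [ 0.3887 -0.1545] 16 7.1 31.5 1.0
s [ 0.4169 -0.2196] 12 8.9 24.6 1.0
s [ 0.3139 -0.264 ] 12 3.6 24.8 1.0
L [ 0.3348 -0.3371] 16 12.7 31.7 1.0
213.0 [183.5  72.6] [183.9  73. ] 6.8 [ 0.4988 -0.2943]
231.0 [285.9  38.1] [286.1  38.3] 6.8 [ 0.5212 -0.3646]
228.0 [327.5 136.7] [327.4 137.8] 6.2 [ 0.455  -0.3962]
221.0 [230.9 167.6] [230.9 166.5] 6.1 [ 0.432  -0.3262]
diag (np.float64(0.11083602226629272), np.float64(0.09709681966647138))
[ 0.47677049 -0.34531294 -0.40598204] [[ 0.0001  0.0005]
 [ 0.0006 -0.0001]
 [-0.0004 -0.0006]
 [-0.0003  0.0002]]
drive [[ 0.47638847 -0.34519716]] start [[ 0.4810426  -0.44996938]]
```

Everything agrees to about 0.6 mm, so I'll write pick and place with force-checked steps and run the first large gear.

```bash
cat > act.py <<'E'
from h import *
C=np.array([.47677,-.34531]); TH=-.40598
SP=[C+r*np.array([np.cos(t),np.sin(t)]) for r,t in zip((.056,.049,.056,.049),TH+np.radians([90,0,-90,-180]))]
START=np.array([.4810,-.4500]); HT=.018; ZS=.17; SEAT=.040
GEARS=[(.3887,-.1545),(.4169,-.2196),(.3139,-.264),(.3348,-.3371)]
def W(): return manip.current_clock()
def goto(xy,z,a): manip.move_pose(np.array([*xy,z]),down(a).as_quat())
def line(xy,z,vel=.1): manip.servo_line(np.array([*xy,z]),vel=vel)
def F(n=3):
    f=[]
    for _ in range(n): f.append(manip.current_force()); manip.sleep(.02)
    return np.mean(f,0)
def rect_hit(p,c,a,x0,x1,hy,r):
    "does a disc (p,r) meet the rect |x| in x0..x1, |y|<hy in the tool frame"
    d=np.array(p)-c; u=abs(d@[np.cos(a),np.sin(a)]); v=abs(d@[-np.sin(a),np.cos(a)])
    return np.hypot(max(x0-u,0,u-x1),max(v-hy,0))<r
def plan(xy,N,ph,k,others):
    b=np.arctan2(*(C-SP[k])[::-1]); want=b+np.pi/N; per=2*np.pi/N; q0=np.array(manip.current_q()); o=[]
    for ag in np.radians(np.arange(-180,180,10)):
        if any(rect_hit(p,xy,ag,.040,.070,.013,.018) for p in others): continue
        if any(rect_hit(p,xy,ag,0,.100,.045,.012) for p in SP): continue
        d=C-xy; th=np.radians(21.7)   # fingers clear of the deck
        tips=[xy+s*x*np.array([np.cos(ag),np.sin(ag)])+w*np.array([-np.sin(ag),np.cos(ag)]) for s in(-1,1) for x in(.04,.067) for w in(-.012,.012)]
        R2=np.array([[np.cos(th),np.sin(th)],[-np.sin(th),np.cos(th)]])
        if any((np.abs(R2@(t-C))<.080).all() for t in tips): continue
        qg=manip.solve_ik(np.array([*xy,HT]),down(ag).as_quat())
        if qg is None: continue
        for j in range(-N,N):
            ap=ag+want-ph+j*per
            if abs(ap)>np.pi: continue
            e=(ap-(b+np.pi/2)+np.pi/2)%np.pi-np.pi/2
            if abs(e)>np.radians(20): continue
            qs=[manip.solve_ik(np.array([*SP[k],z]),down(ap).as_quat()) for z in(SEAT+HT,ZS)]
            if any(q is None for q in qs): continue
            o.append((np.abs(np.array(qg)-q0).max()+np.abs(np.array(qs[0])-qg).max(),ag,ap))
    return min(o)[1:]
def measure(xy):
    look(xy,.015,.12,px=V); c,im=snap('wrist'); return gear_meas(c,im,xy,win=.036)
def pick(gi,k,others,N0):
    xy,N,ph,r,q=measure(GEARS[gi]); print('gear',xy.round(4),N,np.degrees(ph).round(1),round(r,1),round(q,2))
    assert N==N0 and q>.8 and np.hypot(*(xy-GEARS[gi]))<.01
    ag,ap=plan(xy,N,ph,k,others); print('ag,ap',np.degrees([ag,ap]).round(1))
    effector.open_jaws(); goto(xy,.12,ag); line(xy,HT,.12); effector.close(40); g0=manip.current_finger_gap()
    f0=F(); line(xy,ZS,.2); goto(SP[k],ZS,ap); manip.sleep(.2)
    print('gap',g0,manip.current_finger_gap(),'dF',(F()-f0).round(1),W()); return ap
def lower(k,z1=SEAT+HT,z0=.115,fmax=20):
    xy=SP[k].copy(); line(xy,z0,.15); manip.sleep(.2); f0=F(); z=z0
    while z>z1-.002:
        z-=.003; line(xy,z,.05); f=F()-f0; p=manip.current_tool_pos()
        if z<z1+.030: print(round(z-HT-SEAT,4),f.round(1),round(p[2]-HT-SEAT,4),manip.current_finger_gap().round(4))
        if abs(f[2])>fmax: break
    return z,f
def press(xy,ztop,a,travel=.0075):
    effector.close(20); goto(xy,ztop+.04,a); line(xy,ztop+.004,.1); manip.sleep(.2); f0=F(); pk=0
    for z in np.arange(ztop+.002,ztop-travel,-.001):
        line(xy,z,.03); f=(F()-f0)[2]; pk=max(pk,f); print(round((z-ztop)*1000,1),round(f,1),end='; ')
        if f>60: break
    line(xy,ztop+.05,.1); print('peak',pk)
E
python3 - <<'E'
from act import *
pick(0,0,[GEARS[1],GEARS[2],GEARS[3]],16)
snap('side','side1')
print(lower(0))
E
```

```text
gear [ 0.3887 -0.1542] 16 7.1 31.5 1.0
ag,ap [-40.  -36.6]
gap 0.0300045193115905 0.030119087436268333 dF [-0.8  0.4 -1.8] 13.2Traceback (most recent call last):
  File "<stdin>", line 4, in <module>
  File "act.py", line 50, in lower
    if z<z1+.030: print(round(z-HT-SEAT,4),f.round(1),round(p[2]-HT-SEAT,4),manip.current_finger_gap().round(4))
                                                                            ^^^^^^^^^^^^^^^^^^^^^^^^^^^^^^^^
AttributeError: 'float' object has no attribute 'round'
```

```bash
sed -i 's/manip.current_finger_gap().round(4)/round(manip.current_finger_gap(),4)/' act.py
python3 - <<'E'
from act import *
print(manip.current_tool_pos(),manip.current_finger_gap())
print(lower(0,z0=manip.current_tool_pos()[2]))
E
```

```text
[ 0.49878935 -0.29380206  0.0878685 ] 0.03008109568882772
0.0269 [-0.4  0.3 -0.2] 0.0267 0.0298
0.0239 [ 0.1  1.1 -0.3] 0.0237 0.03
0.0209 [-0.4  0.4 -0.1] 0.0207 0.0299
0.0179 [-0.3  0.6 -0.3] 0.0177 0.03
0.0149 [0.1 0.3 0. ] 0.0148 0.0303
0.0119 [0.3 0.7 0. ] 0.0117 0.0303
0.0089 [0.5 0.3 0.1] 0.0088 0.0301
0.0059 [ 0.4 -0.1 -0.4] 0.0058 0.03
0.0029 [ 1.3 -0.1 -0.3] 0.0028 0.0297
-0.0001 [1.  0.1 2.3] 0.0001 0.0298
-0.0031 [-6.4  3.1 26.3] -0.0003 0.03
(np.float64(0.0548684990032149), array([-6.4105506 ,  3.07628215, 26.2764693 ]))
```

The first gear slid straight down and seated with a clear contact. Release, look, and lock.

```bash
cat >> act.py <<'E'
def release(k):
    line(SP[k],SEAT+HT,.05); effector.open_jaws(); line(SP[k],ZS,.2)
def check(k,N,name=None):
    "tooth phase error of the seated gear, from above"
    look(SP[k],.055,.17,px=V); c,im=snap('wrist',name)
    g=cv2.cvtColor(im,cv2.COLOR_BGR2GRAY).astype(np.float32)
    b=np.arctan2(*(C-SP[k])[::-1]); th=np.linspace(0,2*np.pi,1440,endpoint=False); rt=.0275 if N==16 else .0208
    pp=topix(c,np.c_[SP[k][0]+rt*np.cos(b+th),SP[k][1]+rt*np.sin(b+th),th*0+.055]).astype(np.float32)
    v=cv2.remap(g,pp[:,0].copy(),pp[:,1].copy(),cv2.INTER_LINEAR)[:,0]
    return np.degrees(-np.angle(np.fft.rfft(v)[N])/N),360/N
def lock(k):
    a,_=best([*SP[k],.13],np.radians(np.arange(-180,180,15))); press(SP[k],.091,a)
E
python3 - <<'E'
from act import *
release(0); print(check(0,16,'c0')); lock(0)
look(SP[0],.055,.17,px=V); c,im=snap('wrist'); print(W())
a=cv2.imread('pics/c0.png'); cv2.imwrite('pics/c0x.png',np.hstack([cv2.resize(x[:220,130:400],None,fx=1.45,fy=1.45,interpolation=cv2.INTER_CUBIC) for x in(a,im)]))
E
```

```text
(np.float32(1.519414), 22.5)
2.0 0.3; 1.0 0.2; 0.0 2.8; -1.0 7.0; -2.0 8.4; -3.0 4.1; -4.0 0.1; -5.0 0.5; -6.0 3.6; -7.0 10.9; peak 10.937472567730403
29.8083
```

View pics/c0x.png

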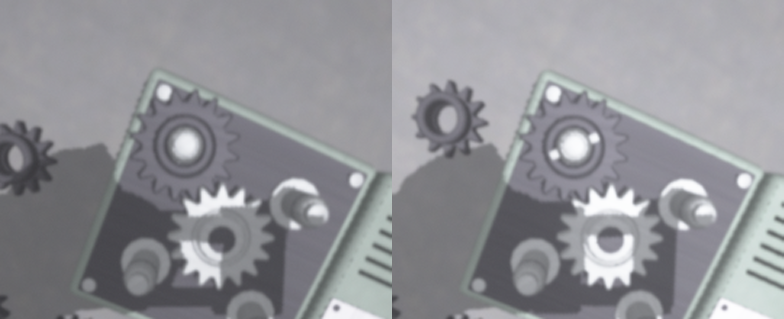

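Left: the gear is meshed with the driver. Right: the lock is down with both catches out at (555,155) and (593,138). Next, the second large gear, with guards.

```bash
cat >> act.py <<'E'
def job(gi,k,N,others):
    pick(gi,k,others,N); assert .028<manip.current_finger_gap()<.032
    z,f=lower(k); assert z<SEAT+HT+.001 and manip.current_tool_pos()[2]<SEAT+HT+.001,'early contact'
    release(k); e=check(k,N,f'c{k}'); print('phase err',e); assert manip.current_finger_gap()>.08
    return e
E
python3 - <<'E'
from act import *
job(3,2,16,[GEARS[1],GEARS[2]]); lock(2); print(W())
E
```

```text
gear [ 0.3321 -0.3383] 16 12.1 34.3 0.33Traceback (most recent call last):
  File "<stdin>", line 2, in <module>
  File "act.py", line 72, in job
    pick(gi,k,others,N); assert .028<manip.current_finger_gap()<.032
    ~~~~^^^^^^^^^^^^^^^
  File "act.py", line 41, in pick
    assert N==N0 and q>.8 and np.hypot(*(xy-GEARS[gi]))<.01
           ^^^^^^^^^^^^^^^^^^^^^^^^^^^^^^^^^^^^^^^^^^^^^^^^
AssertionError
```

```bash
python3 - <<'E'
from act import *
c,im=snap('wrist'); print(np.degrees(2*np.arctan2(*manip.current_tcp_rot()[[1,0]])))
cv2.imwrite('pics/d.png',im[:250])
E
```

```text
-59.79088585706074
```

View pics/d.png

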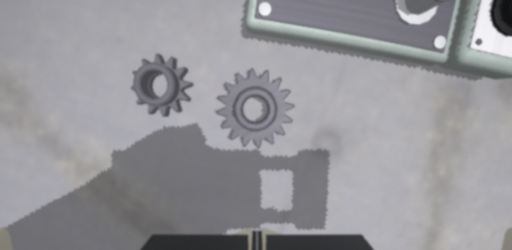

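The gear hasn't moved; the arm's shadow merged with its outline. I'll have `measure` try several camera yaws until the outline is clean.

```bash
cat >> act.py <<'E'
def measure(xy):
    for a in (-90,-60,-75,-105,-45,-120):
        try:
            look(xy,.015,.12,[np.radians(a)],px=V); c,im=snap('wrist'); r=gear_meas(c,im,xy,win=.036)
            if r[4]>.9 and abs(r[3]-(31.6 if r[1]==16 else 24.7))<.8: return r
        except (RuntimeError,ValueError): pass
    raise RuntimeError('not measured')
E
python3 - <<'E'
from act import *
job(3,2,16,[GEARS[1],GEARS[2]]); lock(2); print(W())
E
```

```text
gear [ 0.3347 -0.3378] 16 12.6 31.5 1.0
ag,ap [-50.  -29.6]
gap 0.030138576977721664 0.02966958556613156 dF [ 0.1  0.8 -2.3] 37.025
0.03 [ 0.4 -0.4 -0.2] 0.0299 0.03
0.027 [ 0.3 -0.3 -0.2] 0.0269 0.0301
0.024 [-0.4 -0.6 -0.7] 0.0239 0.0301
0.021 [-0.1 -0.1 -0.1] 0.0209 0.03
0.018 [-0.2 -0.1 -0.4] 0.0179 0.03
0.015 [-0.2 -0.4 -0.6] 0.0149 0.03
0.012 [-0.1 -0.2 -0.3] 0.0119 0.0304
0.009 [-1.1 -0.6 -0.2] 0.0089 0.0302
0.006 [ 0.1 -0.6  0.3] 0.0059 0.0298
0.003 [-0.3 -0.3  0.4] 0.0029 0.03
-0.0 [ 0.9 -0.7  1.3] 0.0001 0.0302
-0.003 [-6.1  2.8 22.2] -0.0002 0.0303
phase err (np.float32(0.39641455), 22.5)
2.0 -0.0; 1.0 0.7; 0.0 2.8; -1.0 7.4; -2.0 9.3; -3.0 4.5; -4.0 0.7; -5.0 0.3; -6.0 3.7; -7.0 10.7; peak 10.667135648408866
52.625
```

```bash
python3 - <<'E'
from act import *
job(1,1,12,[GEARS[2]]); lock(1); print(W())
E
```

```text
Traceback (most recent call last):
  File "act.py", line 72, in job
    pick(gi,k,others,N); assert .028<manip.current_finger_gap()<.032
    ~~~~^^^^^^^^^^^^^^^
  File "act.py", line 40, in pick
    xy,N,ph,r,q=measure(GEARS[gi]); print('gear',xy.round(4),N,np.degrees(ph).round(1),round(r,1),round(q,2))
                ~~~~~~~^^^^^^^^^^^
  File "act.py", line 82, in measure
    raise RuntimeError('not measured')
RuntimeError: not measured
```

```bash
python3 - <<'E'
from act import *
look((.38,-.23),.015,.2,[-np.pi/2],px=V); c,im=snap('wrist','e'); print(W(),topix(c,[[*g,.015] for g in GEARS]).round())
E
```

```text
58.575 [[182.  96.]
 [246.  67.]
 [288. 169.]
 [357. 149.]]
```

View pics/e.png

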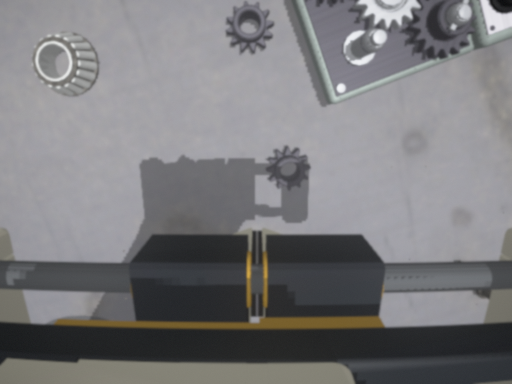

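Small gear 1 was knocked: it now sits at (250,25) instead of (246,67). Small gear 2 is still at (288,168). I'll update its position and continue.

```bash
python3 - <<'E'
from act import *
import act
c=viewer.get_calibration('wrist'); GEARS[1]=tuple(toplane(c,(250,27),.015)[0]); print(GEARS[1])
xy=measure(GEARS[1])[0]; GEARS[1]=tuple(xy)
job(1,1,12,[GEARS[2]]); lock(1); print(W())
E
```

```text
(np.float64(0.4540004195220788), np.float64(-0.2235638982438324))
gear [ 0.455  -0.2235] 12 9.6 24.8 1.0
ag,ap [-140.  -127.8]
gap 0.029431643258524046 0.029388399556008814 dF [ 0.5 -0.1 -1.2] 65.6167
0.03 [-0.4  0.6 -0.5] 0.0298 0.0294
0.027 [0.  0.6 0.3] 0.0268 0.0295
0.024 [-0.5  0.2 -0.5] 0.0239 0.0293
0.021 [-0.2  0.1 -0.4] 0.0209 0.0291
0.018 [-0.5 -0.1 -0.1] 0.0178 0.0292
0.015 [-0.3  0.1 -0.2] 0.0149 0.0295
0.012 [-0.4  0.  -0.2] 0.0118 0.0295
0.009 [0.  0.5 0. ] 0.0089 0.0292
0.006 [ 0.8  0.6 -0.5] 0.0059 0.0289
0.003 [ 0.8  0.4 -1.1] 0.0029 0.0292
-0.0 [1.4 0.2 0.4] 0.0001 0.0294
-0.003 [-4.6  3.6 19. ] -0.0001 0.0292
phase err (np.float32(0.6841348), 30.0)
2.0 -0.4; 1.0 -0.3; 0.0 2.1; -1.0 6.6; -2.0 8.5; -3.0 5.3; -4.0 0.2; -5.0 0.3; -6.0 2.6; -7.0 9.1; peak 9.127460337234002
81.225
```

```bash
python3 - <<'E'
from act import *
job(2,3,12,[]); lock(3); print(W())
E
```

```text
gear [ 0.3129 -0.2639] 12 3.5 25.0 1.0
ag,ap [ -90.  -101.7]
gap 0.03035571879708724 0.02992252176876932 dF [ 0.7  0.2 -1.2] 88.0667
0.03 [0.3 0.3 0.1] 0.0299 0.0299
0.027 [ 0.7  0.1 -0. ] 0.0269 0.0302
0.024 [ 0.5 -0.1 -0.3] 0.0239 0.03
0.021 [ 0.2  0.3 -0.1] 0.0209 0.0303
0.018 [0.3 0.5 0. ] 0.0179 0.0301
0.015 [0.5 0.2 0.1] 0.0149 0.0299
0.012 [ 0.7  0.6 -0.2] 0.0119 0.0303
0.009 [ 0.7  0.4 -0.5] 0.0088 0.0302
0.006 [ 0.4  1.2 -0.6] 0.0058 0.0299
0.003 [0.5 2.3 0.3] 0.0028 0.0296
-0.0 [0.2 3.8 2.6] 0.0001 0.0302
-0.003 [-7.2  7.6 28.5] -0.0003 0.03
phase err (np.float32(-0.109589316), 30.0)
2.0 -0.1; 1.0 0.5; 0.0 2.7; -1.0 7.2; -2.0 8.1; -3.0 3.7; -4.0 -0.4; -5.0 -0.5; -6.0 3.2; -7.0 11.8; peak 11.80116608211218
103.6667
```

Four gears are seated and locked. One look before pressing start.

```bash
python3 - <<'E'
from act import *
look(C+[.0,-.03],.06,.2,[-np.pi/2],px=(256,110)); c,im=snap('wrist'); cv2.imwrite('pics/f.png',cv2.resize(im[:225,110:430],None,fx=2.4,fy=2.4,interpolation=cv2.INTER_CUBIC))
print((topix(c,[*START,.066])[0]-[110,0])*2.4)
E
```

```text
[555.86687802 251.17189326]
```

View pics/f.png

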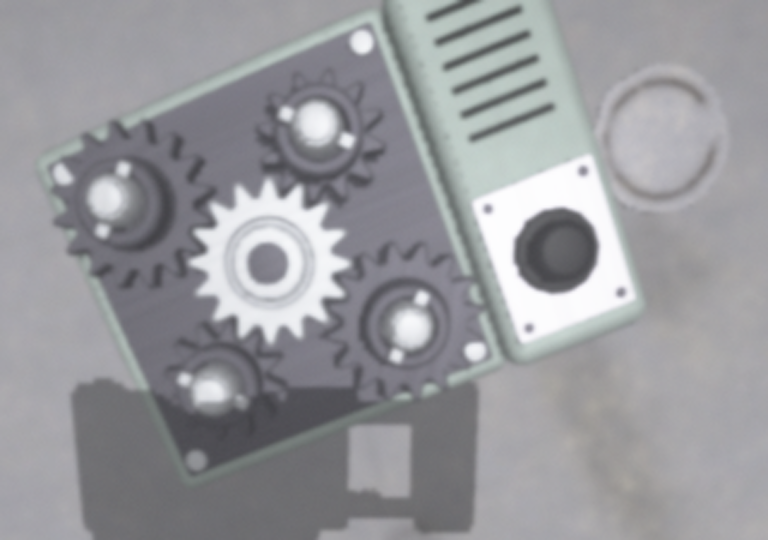

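All four gears are meshed and their catches are out. The start button's top is at about (562,249) and I projected (556,251), about 2 mm off on a 23 mm button, which is close enough. Pressing start.

```bash
python3 - <<'E'
from act import *
a,_=best([*START,.12],np.radians(np.arange(-180,180,15))); press(START+[0,-.001],.066,a)
goto(START,.17,a); look(C+[.0,-.03],.06,.2,[-np.pi/2],px=(256,110)); c,im=snap('wrist'); t=snap('top')[1]
A=cv2.resize(im[:225,110:430],(560,394)); B=cv2.resize(t[100:300,130:410],(560,400))
cv2.imwrite('pics/end.png',cv2.resize(np.hstack([A,B[:394]]),(796,280),interpolation=cv2.INTER_AREA)); print(W())
E
```

```text
2.0 -0.8; 1.0 -1.0; 0.0 0.6; -1.0 4.3; -2.0 6.7; -3.0 5.2; -4.0 -0.5; -5.0 -0.6; -6.0 1.4; -7.0 5.9; peak 6.681894584023246
110.425
```

View pics/end.png

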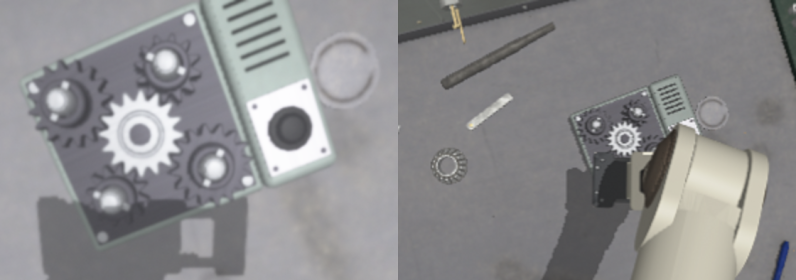

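The start button went over centre and is in, all four gears are locked, and the other things are where they were. Handing in.

```bash
python3 -c "
from bench import manip
manip.hand_in(); print(manip.current_clock())"
```

```text
the job is handed in; nothing more can be done
the job is handed in; nothing more can be done
```

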